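# Roll down the glued crown of a sprung display mount on a free carriage

## Robot

A 6-joint arm with a two-finger parallel gripper is mounted at the origin on the work surface. World frame = base frame: x ahead of the robot, y to its left, z up, the work surface at z = 0. Lengths are in m, angles in degrees, forces in N, time in s.
With the tool pointing down it reaches from about 0.3 to 0.75 m from the base axis. Payload 8.5 kg.
Tool frame: the origin (TCP) lies midway between the tips of the shut fingers; the grasp point (between the pads) lies grasp_offset behind it (grasp_offset is the distance from the TCP to the grasp point, in m); z points along the fingers, y is the line along which they close (so a half turn about z gives the same grasp; the last joint's range is limited). The gripper opens to 85 mm and grips with 20 to 120 N. Pads are 22 mm wide; open, the fingers measure 114 mm over their backs; the gripper's body (76 mm by 85 mm) begins 54 mm behind the grasp point. The pads swing forward as they close: fully open they stand 13 mm farther back than shut.
Start: joints at [-12.336, 21.807, 74.336, -0, 83.858, -12.336], TCP at [0.55, 0, 0.231] pointing down, gripper open.
Joint ranges: [-178.18, 178.18], [-50.72, 133.34], [12.68, 142.11], [-81.47, 261.47], [9.98, 163.14], [-165.26, 165.26]. Speed limits (degrees/s): [136.94, 136.94, 180, 180, 180, 180].

## Interface

Orientations are given as a 3x3 rotation matrix whose columns are the frame's x, y, z axes.
In Python, from rig import observe, get_image, camera_params, close_job, grasp_offset gives the robot as it stands.
- The arm moves only by the shell command python3 -m handwheel 'ROWS' [OPENING] [FORCE]. ROWS is JSON, a list of rows, each a list of 2 entries, a list of its own where there are three numbers: the shift along the tool's x, y, z as a fraction of full scale, then the turn, a rotation vector about the tool's x, y, z as a fraction of full scale. In form: [[[dx, dy, dz], [ax, ay, az]], ...]. A call has 1 to 10 rows; each row is the pose to reach, as a shift and turn from the pose commanded when the call began, along the tool's axes at that moment, turning the shorter way round; what a row does not reach only later rows make up. Full scale, the value 1, is 0.5 m for a shift and pi rad for a turn. A row lasts 1/10 s, in which the tool goes at most 50 mm and 8.59 degrees, less where a joint would pass 70% of its speed; a pose out of reach is approached as far as the arm can. A call with a number of a shift or a turn outside -1 to 1 is refused whole. A call with a gripper value outside its range is refused whole. OPENING is the opening, from 0 (shut) to 1 (fully open), set as the call begins (- or left out, the last holds). The fingers move at their own pace and stop on an object; FORCE is the grip in N (left out, the last holds). Time passes only in rows, so rows that repeat a pose let the fingers close. It gives the time, the measured TCP pose, the force, the opening and the grip force at its end, in the units of the state.
- observe(): the state, without advancing time (a new reading comes with each control period).
- get_image(name): name is "scene" or "side" or "wrist"; returns (picture, depth): 400x640x3 uint8, red, green, blue; 400x640 float32, m along the optical axis (not along the pixel's ray), 0 where there is no reading.
- camera_params(name): a dict with "K" (3x3 intrinsics, pixels), "R" (3x3) and "t" (3): a world point X has camera coordinates R X + t. Camera axes: x right, y down, z forward; pixel columns grow to the right and rows downward; lengths in m; the calibration is good to about 2 mm. A picture is of the moment at which its call begins: read the wrist's pose just before it. camera_params takes no time and is no camera call; for the wrist camera it gives the pose at the moment of the call.
- close_job(): hands the job in; it is judged then, once.
The state is a dict: "time_s": time; "q": joint angles; "qvel": joint speeds; "joint_efforts": joint torques, N m; "position": TCP position; "tool_rot": TCP orientation; "ft_force": force on the tool from outside, world axes, zero at the start; "wrist_torque": the same for the moment, N m; "grip_width": finger opening in m; "gripper_force": force on a finger pad.
Only numpy, scipy, OpenCV 4.12 (cv2) and the standard library are available. Lean on these libraries where they do the work, as an engineer would, in place of code of your own. Each camera call takes 0.05 s, during which the arm holds its last target. There are 200 camera calls.

## Task

Take the seam roller from its holder, set its wheel down on the right-hand shoulder of the freshly glued curved mount (right as the robot sees it), roll up to the crown, stay pressed there for six seconds, then roll on to the left-hand shoulder and lift off only there. Keep a steady pressure of about 6 N from shoulder to shoulder without bouncing; the mount rides on an easy-running carriage, which must be touched with the wheel only and kept off its end bumpers. The program finishes while holding the roller well clear above the mount's height, the carriage at rest and the other loose things on the table left alone.

Things in the scene. Friction and masses are not known exactly. Their poses are not given: they have to be found in the camera images.
- seam_roller: hand seam roller, 0.28 kg, 135 mm tall, hanging upright, wheel down, in its holder by the fork bridge (3 mm play). Origin: lowest point of the wheel; z up through the handle. A steel fork 52 mm wide in x, its bridge 62 mm long in y from 48 to 56 mm up, carries the rubber wheel, 40 mm in diameter, 36 mm wide, turning almost without friction on an axle along x: it rolls along its own y.
- handle (a point): centre of the roller's dark wooden handle block, 104 mm above the roller's origin: 34 mm in x, 26 mm in y, 62 mm tall (73 to 135 mm above the origin); gripped from above across its y. Turns with the roller
- wheel_center (a point): centre of the roller's wheel, 20 mm above the roller's origin; turns with the roller
- holder: grey open plastic holder, 72 mm (x) by 62 mm (y), floor 6 mm thick, walls up to 56 mm above the table, fixed, turned by up to 0.35 rad; the roller starts in it, its origin 8 mm above the table; lift straight up 60 mm; origin at its underside's centre
- jig: fixed gluing jig: grey base 120 mm (x) by 480 mm (y) with two steel rails along y and aluminium end blocks 66 mm high; origin at its underside's centre, y along the rails to the left-hand end (robot's view); turned by up to 0.2 rad about vertical
- crown (a point): highest point (crown) of the mount's curved top, at mid width, moving with carriage and mount; unloaded 146 mm above the table. Axes as the jig's. The top is a convex wooden cylinder arc of radius 350 mm about a level axis along x, 60 mm wide in x, from y = -84 to +84 mm. With the wheel on it, wheel_center rides on an arc of radius 370 mm that passes 20 mm above the crown. Crown zone: within 20 mm
- right_shoulder (a point): point on the curved top 50 mm to the right (-y) of the crown, 3.6 mm lower; the right-hand shoulder is what lies more than 35 mm from the crown on this side
- left_shoulder (a point): point on the curved top 50 mm to the left (+y) of the crown, 3.6 mm lower; the left-hand shoulder is what lies more than 35 mm from the crown on this side
- carriage (a joint): position (m) of the steel carriage along the rails (+ to the jig's +y), 0 at mid travel, bumpers at +-0.125; keep within 0.115. Carriage with mount: nominally 4.0 kg, hidden 3.3 to 4.7; 1.5 N s/m viscous and 0.02 N dry friction, no spring or brake: force F at s beside the crown pushes it away from under the wheel with F*s/0.37 (N, m): unstable
- mount (a joint): how far (m) the sprung wooden mount is pressed down on the carriage (it moves straight down): 0 unloaded, stop at 0.033. Spring 400 N/m: vertical force in N = 400 * value, 6 N at 0.015. Good from 0.0065 (2.6 N) to 0.026 (10.4 N) all the way between the shoulders
- glue: glue bottle, 52 mm in diameter, 130 mm tall; leave alone; origin under its centre
- goggles: safety goggles; leave alone
- scissors: small steel scissors; leave alone
- pencil_cup: grey cup, 76 mm in diameter, 100 mm tall; leave alone
- offcut: light wooden offcut 60 x 110 x 18 mm; leave alone

How it is judged:
By the outcome, as a careful person would: the job done as asked, in the order asked, and still so for the second after the job is handed in, while the arm keeps its last pose, push and grip.
It also fails if it takes over 58 s, if anything falls off the work surface, if the arm or the gripper's body presses on something with over 40 N, if the wrist force passes 120 N, or if a joint passes its speed limit or range.

## Working session

There is one attempt and no reset: what is moved stays moved. The work goes in short steps, Python scripts to look and compute and a shell command to move; the robot and the scene stay as the last step left them, time stands still between calls to the robot, and variables do not carry over. Pictures are saved under pics/ and viewed, at most 10 in all, crops included, and the job is handed in when it is done.

```bash
mkdir -p pics; ls
python3 - <<'E'
from rig import *
import cv2,numpy as np
print(observe()["time_s"],grasp_offset if not callable(grasp_offset) else grasp_offset())
ims=[]
for n in ("scene","side","wrist"):
    p=camera_params(n);im,d=get_image(n);np.savez(f"pics/{n}0.npz",im=im,d=d,**p);cv2.imwrite(f"pics/{n}0.png",im[:,:,::-1]);print(n,p["K"].tolist(),(-p["R"].T@p["t"]).round(3),p["R"].round(3).tolist())
E
```

```text
pics
0.0 0.0187
scene [[466.9912635332572, 0.0, 316.7759953901207], [0.0, 466.9912635332572, 195.9468391040876], [0.0, 0.0, 1.0]] [ 1.269 -0.304  1.143] [[0.443, 0.896, -0.017], [0.725, -0.369, -0.582], [-0.528, 0.245, -0.813]]
side [[503.574124605506, 0.0, 320.30814381106063], [0.0, 503.574124605506, 198.15880258726895], [0.0, 0.0, 1.0]] [0.107 1.14  1.158] [[-0.916, -0.4, 0.011], [-0.267, 0.591, -0.762], [0.298, -0.701, -0.648]]
wrist [[279.06599454370195, 0.0, 319.19648416787265], [0.0, 279.06599454370195, 199.15858032961626], [0.0, 0.0, 1.0]] [0.55  0.078 0.374] [[1.0, 0.001, -0.0], [0.001, -0.954, 0.301], [-0.0, -0.301, -0.954]]
```

View pics/scene0.png

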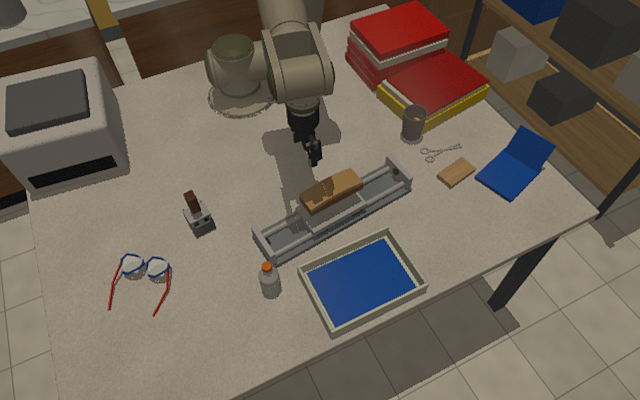

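View pics/side0.png

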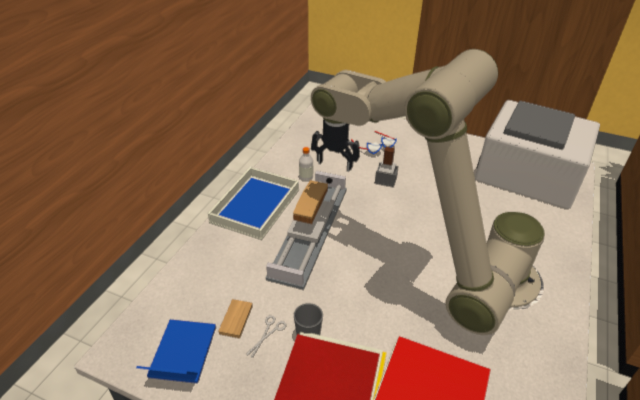

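```bash
cat > h.py <<'E'
import numpy as np,cv2
def cloud(im,d,K,R,t):
    v,u=np.mgrid[:d.shape[0],:d.shape[1]]
    c=np.stack([(u-K[0,2])/K[0,0]*d,(v-K[1,2])/K[1,1]*d,d],-1)
    return (c-t)@R
def load(n):
    f=np.load(f"pics/{n}.npz");return f["im"],f["d"],cloud(f["im"],f["d"],f["K"],f["R"],f["t"])
def rect(P,pix=None):
    (c,s,a)=cv2.minAreaRect((P[:,:2]*1000).astype(np.float32)); return np.round(c,1),np.round(s,1),round(a,2)
E
python3 - <<'E'
from h import *
for n in ("scene0","side0"):
    im,d,P=load(n); hsv=cv2.cvtColor(im,cv2.COLOR_RGB2HSV); ok=d>0
    v,u=np.mgrid[:400,:640]
    b=((u>160)&(u<230)&(v>170)&(v<245)) if n[1]=='c' else ((u>365)&(u<412)&(v>135)&(v<195))
    z=P[...,2]
    print(n,"table z",np.median(z[b]).round(4))
    q=P[b&ok&(z>0.126)]; print("handle top",len(q),q.mean(0).round(4),rect(q))
    q=P[b&ok&(z>0.075)]; print("handle all",len(q),q.mean(0).round(4),rect(q))
    q=P[b&ok&(z>0.045)&(z<0.062)]; print("holder top",len(q),q.mean(0).round(4),rect(q))
    b=((u>240)&(u<420)&(v>150)&(v<270)) if n[1]=='c' else ((u>260)&(u<352)&(v>168)&(v<292))
    wood=(hsv[...,0]<22)&(hsv[...,1]>90)&b&ok&(z>0.09)&(z<.17)
    q=P[wood]; print("wood",len(q),q.mean(0).round(4),z[wood].max(),rect(P[wood&(z>.125)]))
    e=b&ok&(z>0.058)&(z<0.075)
    k=cv2.connectedComponentsWithStats(e.astype(np.uint8))
    for i in range(1,k[0]):
        if k[2][i,4]>60: q=P[k[1]==i]; print(" z66",k[2][i],q.mean(0).round(4),rect(q))
    e=b&ok&(z>0.008)&(z<0.16); print("jig all",rect(P[e]))
E
```

```text
scene0 table z 0.0004
handle top 132 [ 0.4677 -0.3031  0.1401] (array([ 463.3, -303.4]), array([37.8, 25.4]), 9.05)
handle all 237 [ 0.4719 -0.303   0.1246] (array([ 464. , -303.2]), array([39.3, 25.5]), 8.66)
holder top 128 [ 0.4789 -0.3031  0.0562] (array([ 463.5, -303.4]), array([74.6, 61. ]), 6.27)
wood 1611 [0.6235 0.028  0.1366] 0.15102020383711806 (array([645.3, -48.2]), array([ 95.2, 373. ]), 20.54)
 z66 [386 153  27  27 203] [0.5852 0.2851 0.0649] (array([583.2, 283.5]), array([110.8,  25.2]), 7.72)
 z66 [251 224  24  34 238] [ 0.6348 -0.1721  0.0648] (array([ 632.6, -169.5]), array([109.3,  22.7]), 6.44)
jig all (array([620.9,  63.7]), array([499.7, 429.5]), 69.63)
side0 table z 0.0026
handle top 79 [ 0.4574 -0.2963  0.139 ] (array([ 457.4, -298.3]), array([32.7, 33.2]), 1.14)
handle all 182 [ 0.4566 -0.2938  0.1189] (array([ 458.1, -299.1]), array([35.2, 33.5]), 12.18)
holder top 125 [ 0.4582 -0.2978  0.0538] (array([ 497.8, -380.4]), array([ 87.5, 265.3]), 27.66)
wood 900 [0.5986 0.0653 0.1386] 0.15500900491190076 (array([604.3,  46.5]), array([ 63. , 177.1]), 6.45)
 z66 [315 171  31  10 144] [ 0.6273 -0.1687  0.0644] (array([ 628.3, -169.8]), array([109.5,  34.9]), 14.43)
 z66 [266 263  38  15 222] [0.5754 0.2889 0.065 ] (array([577.8, 285.6]), array([111.1,  26. ]), 6.79)
jig all (array([629.3,  23.6]), array([304.6, 575.9]), 28.63)
```

Run:
```python
import cv2,numpy as np
a=cv2.imread("pics/scene0.png")[150:270,170:420]; b=cv2.imread("pics/side0.png")[130:290,255:415]
a=cv2.resize(a,(800,384),interpolation=2)
w=cv2.imread("pics/wrist0.png");w=cv2.resize(w[:, :],(340,212)); b=cv2.resize(b,(212,212))
c=np.zeros((600,800,3),np.uint8);c[:384]=a;c[388:600,:340]=w;c[388:600,350:562]=b
cv2.imwrite("pics/c1.png",c)
```

```text
(no output)
```

View pics/c1.png

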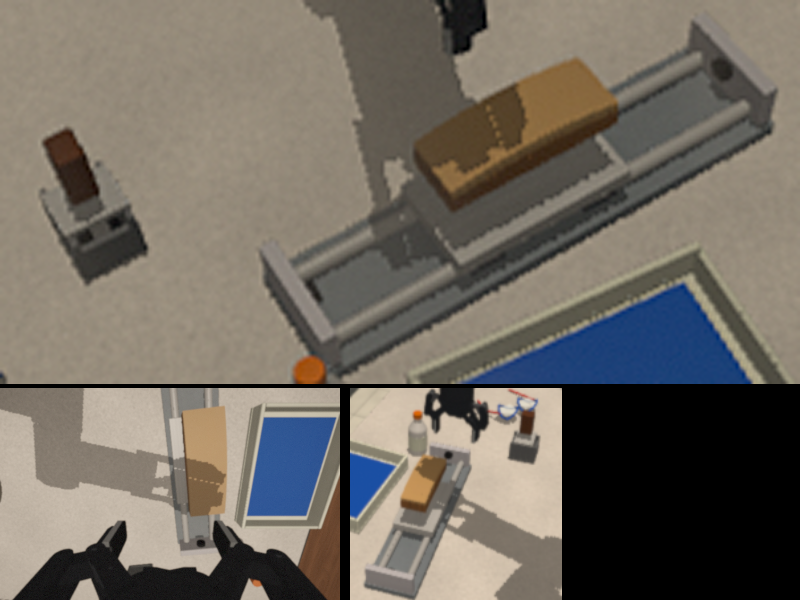

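```bash
python3 -c "
from rig import *
o=observe();print(o['tool_rot'],o['ft_force'],o['wrist_torque'],o['grip_width'])
import json;import numpy as np;np.save('pics/R0.npy',o['tool_rot'])"
```

```text
[[ 3.14330732e-05  9.99999393e-01 -1.10158749e-03]
 [ 9.99999975e-01 -3.11910108e-05  2.19756033e-04]
 [ 2.19721540e-04 -1.10159437e-03 -9.99999369e-01]] [ 1.3182163  -0.77955882  0.24035352] [-0.0207375   0.02520384 -0.0032981 ] 0.0853778103977438
```

```bash
cat > obs.py <<'E'
from rig import *; from h import *; import sys
from scipy.spatial.transform import Rotation as Ro
def st():
    o=observe(); R=np.array(o['tool_rot']); print('t',round(o['time_s'],2),'pos',np.round(o['position'],4),'yaw y-axis',round(np.degrees(np.arctan2(R[1,1],R[0,1])),2),'z',R[:,2].round(4),'F',np.round(o['ft_force'],2),'w',round(o['grip_width'],4),'q6',round(o['q'][5],1)); return o
def snap(n,f):
    p=camera_params(n);im,d=get_image(n);np.savez(f"pics/{f}.npz",im=im,d=d,**p);cv2.imwrite(f"pics/{f}.png",im[:,:,::-1])
E
python3 -m handwheel '[[[-0.6,-0.18,0],[0,0,0.458]],[[-0.6,-0.18,0],[0,0,0.458]],[[-0.6,-0.18,0],[0,0,0.458]],[[-0.6,-0.18,0],[0,0,0.458]],[[-0.6,-0.18,0],[0,0,0.458]],[[-0.6,-0.18,0],[0,0,0.458]],[[-0.6,-0.18,0],[0,0,0.458]],[[-0.6,-0.18,0],[0,0,0.458]],[[-0.6,-0.18,0],[0,0,0.458]],[[-0.6,-0.18,0],[0,0,0.458]]]' 1; python3 -c "
from obs import *
st();snap('wrist','w1');st()
im,d,P=load('w1');z=P[...,2];b=(d>0)&(abs(P[...,0]-.461)<.08)&(abs(P[...,1]+.301)<.08)
for lo,hi in((.137,.15),(.046,.066)):
  q=P[b&(z>lo)&(z<hi)];print(len(q),q.mean(0),rect(q))
"
```

```text
time_s: 1.15
position: [0.4598, -0.3001, 0.231]
tool_rot: [[0.992, 0.126, -0.0], [0.126, -0.992, 0.001], [-0.0, -0.001, -1.0]]
ft_force: [-0.0, -0.8, 0.1]
grip_width: 0.0852
gripper_force: 0.0
t 1.15 pos [ 0.4598 -0.3001  0.231 ] yaw y-axis -82.78 z [-5.e-04  6.e-04 -1.e+00] F [-0.03 -0.81  0.07] w 0.0852 q6 37.3
t 1.2 pos [ 0.4598 -0.3001  0.231 ] yaw y-axis -82.93 z [-5.e-04  6.e-04 -1.e+00] F [0.1  0.33 0.37] w 0.0853 q6 37.4
1113 [ 0.46290215 -0.30202833  0.1429486 ] (array([ 462. , -302.4]), array([33.5, 25.8]), 6.7)
1710 [ 0.4681057  -0.3011247   0.06316703] (array([ 461.4, -302.3]), array([72.2, 62.1]), 6.75)
```

View pics/w1.png

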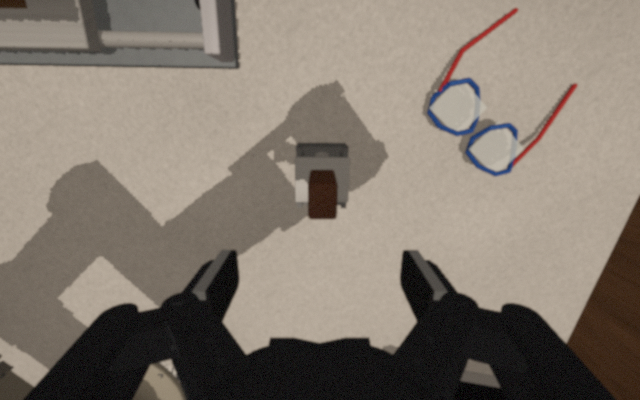

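```bash
python3 -m handwheel '[[[0.0038,0.005,0.02],[0,0,0.002]],[[0.0038,0.005,0.1],[0,0,0.002]],[[0.0038,0.005,0.18],[0,0,0.002]],[[0.0038,0.005,0.24],[0,0,0.002]],[[0.0038,0.005,0.27],[0,0,0.002]],[[0.0038,0.005,0.276],[0,0,0.002]],[[0.0038,0.005,0.276],[0,0,0.002]]]' 1; python3 -c "
from obs import *
st()"
python3 -m handwheel '[[[0,0,0],[0,0,0]],[[0,0,0],[0,0,0]],[[0,0,0],[0,0,0]],[[0,0,0],[0,0,0]],[[0,0,0],[0,0,0]],[[0,0,0],[0,0,0]],[[0,0,0],[0,0,0]],[[0,0,0],[0,0,0]]]' 0 80; python3 -c "
from obs import *
st()"
```

```text
time_s: 1.9
position: [0.4622, -0.3022, 0.093]
tool_rot: [[0.992, 0.127, -0.001], [0.127, -0.992, 0.001], [-0.0, -0.001, -1.0]]
ft_force: [0.2, 0.5, -0.3]
grip_width: 0.0856
gripper_force: 0.0
t 1.9 pos [ 0.4622 -0.3022  0.093 ] yaw y-axis -82.73 z [-5.e-04  5.e-04 -1.e+00] F [ 0.18  0.46 -0.35] w 0.0856 q6 37.3
time_s: 2.7
position: [0.4624, -0.3025, 0.0939]
tool_rot: [[0.992, 0.125, 0.001], [0.125, -0.992, -0.001], [0.001, 0.001, -1.0]]
ft_force: [-0.8, 0.2, 6.3]
grip_width: 0.0251
gripper_force: 79.2
t 2.7 pos [ 0.4624 -0.3025  0.0939] yaw y-axis -82.8 z [ 8.e-04 -8.e-04 -1.e+00] F [-0.81  0.17  6.3 ] w 0.0251 q6 37.3
```

```bash
python3 -m handwheel '[[[0,0,-0.02],[0,0,0]],[[0,0,-0.08],[0,0,0]],[[0,0,-0.16],[0,0,0]],[[0,0,-0.25],[0,0,0]],[[0,0,-0.34],[0,0,0]],[[0,0,-0.39],[0,0,0]],[[0,0,-0.39],[0,0,0]]]' 0 80; python3 -c "
from obs import *
st()"
python3 -m handwheel '[[[0.03,-0.045,0],[0,0,0]],[[0.08,-0.12,0],[0,0,0]],[[0.13,-0.195,0],[0,0,0]],[[0.18,-0.27,0],[0,0,0]],[[0.23,-0.345,0],[0,0,0]],[[0.28,-0.42,0],[0,0,0]],[[0.32,-0.48,0],[0,0,0]],[[0.35,-0.525,0],[0,0,0]],[[0.368,-0.552,0],[0,0,0]],[[0.368,-0.552,0],[0,0,0]]]'; python3 -m handwheel '[[[0,0,0],[0,0,0]],[[0,0,0],[0,0,0]]]'; python3 -c "
from obs import *
st();snap('wrist','w2');o=st()
F=[];
for i in range(1):F.append(observe()['ft_force'])
im,d,P=load('w2')
np.save('pics/tcp2.npy',o['position'])
"
```

```text
time_s: 3.4
position: [0.4627, -0.3026, 0.2919]
tool_rot: [[0.992, 0.125, 0.005], [0.126, -0.992, -0.005], [0.004, 0.005, -1.0]]
ft_force: [0.8, -0.0, -3.1]
grip_width: 0.0248
gripper_force: 79.3
t 3.4 pos [ 0.4627 -0.3026  0.2919] yaw y-axis -82.79 z [ 0.0047 -0.0048 -1.    ] F [ 0.78 -0.04 -3.06] w 0.0248 q6 37.3
time_s: 4.4
position: [0.6102, -0.0039, 0.2865]
tool_rot: [[0.992, 0.127, -0.003], [0.127, -0.992, 0.001], [-0.003, -0.001, -1.0]]
ft_force: [0.2, -0.4, -1.9]
grip_width: 0.0254
gripper_force: 79.2
time_s: 4.6
position: [0.6097, -0.0065, 0.288]
tool_rot: [[0.992, 0.124, -0.001], [0.124, -0.992, -0.0], [-0.001, 0.0, -1.0]]
ft_force: [0.4, -0.3, -2.4]
grip_width: 0.0251
gripper_force: 79.2
t 4.6 pos [ 0.6097 -0.0065  0.288 ] yaw y-axis -82.88 z [-9.e-04 -2.e-04 -1.e+00] F [ 0.37 -0.34 -2.43] w 0.0251 q6 71.2
t 4.65 pos [ 0.6098 -0.0066  0.2882] yaw y-axis -82.89 z [-4.e-04 -2.e-04 -1.e+00] F [ 0.2   0.26 -2.93] w 0.0252 q6 71.2
```

View pics/w2.png

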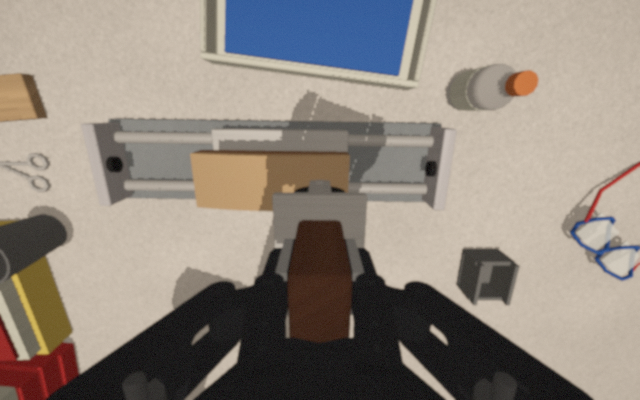

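Run:
```python
from h import *
tcp=np.load('pics/tcp2.npy')
im,d,P=load('w2'); z=P[...,2]; hsv=cv2.cvtColor(im,cv2.COLOR_RGB2HSV); v,u=np.mgrid[:400,:640]; ok=d>0
for a,b in((80,130),(425,460)):
    m=ok&(u>a)&(u<b)&(v>115)&(v<212)&(z>.058)&(z<.075); q=P[m]; print('block',len(q),q.mean(0).round(4),rect(q))
m=ok&(u>180)&(u<360)&(v>140)&(v<215)&(hsv[...,0]<25)&(hsv[...,1]>80)&(z>.1)&(z<.16)
print('hsv',np.median(hsv[m],0),'zmax',np.percentile(z[m],99.5))
q=P[m];print('wood',len(q),rect(q))
# arc fit: z vs y_j
for yaw in (6.5,):
    c,s=np.cos(np.radians(yaw)),np.sin(np.radians(yaw)); yj=-s*q[:,0]+c*q[:,1]; xj=c*q[:,0]+s*q[:,1]
    top=q[:,2]>.13
    print('yj',np.percentile(yj[top],[.2,1,99,99.8]),'xj',np.percentile(xj[top],[.5,99.5]),'tcp yj,xj',-s*tcp[0]+c*tcp[1],c*tcp[0]+s*tcp[1])
    k=np.polyfit(yj[top],q[top,2],2);print('arc: crown',-k[1]/2/k[0],np.polyval(k,-k[1]/2/k[0]),'R',-.5/k[0])
```

```text
block 1373 [0.5828 0.2848 0.065 ] (array([580.3, 283. ]), array([108.8,  25.2]), 6.3)
block 1176 [ 0.6339 -0.169   0.0653] (array([ 631. , -167.4]), array([108.4,  23.9]), 5.99)
hsv [ 16. 105. 184.] zmax 0.14765769483674113
wood 7239 (array([607.2,  46.8]), array([ 59.2, 168.3]), 6.4)
yj [-0.10547848 -0.10404696  0.05962346  0.06108991] xj [0.58002464 0.63810431] tcp yj,xj -0.07554002313461984 0.6051245154548064
arc: crown -0.02236825533519573 0.14622550964174444 R 0.3493993659330075
```

```bash
python3 -m handwheel '[[[0.003,0.002,0.03],[0,0,0.004]],[[0.006,0.004,0.07],[0,0,0.004]],[[0.007,0.006,0.095],[0,0,0.004]],[[0.007,0.006,0.108],[0,0,0.004]],[[0.007,0.006,0.108],[0,0,0.004]],[[0.007,0.006,0.108],[0,0,0.004]],[[0.007,0.006,0.108],[0,0,0.004]]]' >/dev/null
cat > mpc.py <<'E'
from obs import *
import json,os
a=np.radians(6.4);U=np.array([-np.sin(a),np.cos(a)]);X=np.array([np.cos(a),np.sin(a)])
C0=np.array([.60565,.0578])@U   # jig centre
def meas(tag):
    o=observe();snap('wrist',tag);im,d,P=load(tag);hsv=cv2.cvtColor(im,cv2.COLOR_RGB2HSV)
    yj=P[...,:2]@U;xj=P[...,:2]@X;z=P[...,2]
    m=(d>0)&(hsv[...,0]>8)&(hsv[...,0]<24)&(hsv[...,1]>70)&(abs(xj-.609)<.026)&(z>.09)&(z<.155)
    m=cv2.erode(m.astype(np.uint8),np.ones((3,3)))>0
    y=yj[m];h=z[m]+0
    y0=np.median(y)
    for it in range(3):
        A=np.c_[y-y0,np.ones_like(y)];b=h+(y-y0)**2/700*1e3*1e-0
        k=np.linalg.lstsq(A,h+(y-y0)**2/.7,rcond=None)[0];r=h+(y-y0)**2/.7-A@k
        g=abs(r)<.003;y,h=y[g],h[g]
    cr=y0+k[0]*.35;top=k[1]+k[0]**2*.175
    p=np.array(o['position'])
    return dict(t=o['time_s'],c=cr-C0,cend=[np.percentile(yj[m],99.5)-C0-.0825,np.percentile(yj[m],.5)-C0+.0825],press=.1462-top,w=p[:2]@U-C0,x=p[:2]@X,z=p[2],F=np.round(o['ft_force'],2).tolist(),n=len(y))
def step(c,v,w,dt,F=6.,m=4.):
    n=max(1,round(dt/.01))
    for i in range(n):
        v+=dt/n*(-F*(w-c)/.37/m-1.5/m*v);c+=dt/n*v
    return c,v
E
python3 -c "
from mpc import *
st();r=meas('w3');print(r)
im,d,P=load('w3')
# simulate landing
c,v=r['c'],0
w0=r['w'];g=None
gap=lambda s,z:(r['z']+z)-0.0859-(.146-s*s/740)
print('s',w0-c,'gap',gap(w0-c,0))
dw=np.array([2,6,14,25,37,50,60,68,74,78])*1e-3;dz=-np.array([5,10,15,18,19,19,18.5,18,18,18])*1e-3
pw,pz=0,0
for i in range(10):
  for f in np.linspace(.1,1,10):
    ww=w0+pw+f*(dw[i]-pw);zz=pz+f*(dz[i]-pz);F=max(0,-400*gap(ww-c,zz));c,v=step(c,v,ww,.01,F)
  pw,pz=dw[i],dz[i];print(i,'s',round((ww-c)*1e3,1),'F',round(F,2),'c',round(c*1e3,1),'v',round(v*1e3,1))
"
```

```text
t 5.35 pos [ 0.6142 -0.008   0.2353] yaw y-axis -83.53 z [ 1.6e-03 -3.0e-04 -1.0e+00] F [ 0.18 -0.49 -1.43] w 0.0251 q6 71.7
{'t': 5.35, 'c': np.float64(-0.01147873091576446), 'cend': [np.float64(-0.011696483837921282), np.float64(-0.010115712717324782)], 'press': np.float64(-0.0002020764609287351), 'w': np.float64(-0.06638141772757332), 'x': np.float64(0.6094910747802516), 'z': np.float64(0.23526883219275863), 'F': [0.18, -0.49, -1.43], 'n': 6231}
s -0.05490268681180886 gap 0.003372905577919638
0 s -52.9 F 0.65 c -11.5 v 0.5
1 s -49.2 F 2.65 c -11.1 v 6.4
2 s -42.4 F 4.65 c -9.9 v 17.4
3 s -33.9 F 5.85 c -7.5 v 29.9
4 s -25.5 F 6.25 c -3.9 v 40.3
5 s -16.9 F 6.25 c 0.5 v 47.3
6 s -11.9 F 6.05 c 5.5 v 51.1
7 s -9.1 F 5.85 c 10.7 v 53.1
8 s -8.5 F 5.85 c 16.1 v 54.3
9 s -10.0 F 5.85 c 21.6 v 55.7
```

```bash
cat > land.py <<'E'
from mpc import *
c0,w0,z0=-.01148,-.06638,.2353
gap=lambda s,z:(z0+z)-0.0859-(.146-s*s/.74)
def run(dw,dz,m,lag=.04):
    c,v=c0,0;pw=pz=aw=az=0;out=[]
    for i in range(10):
      for f in np.linspace(.1,1,10):
        tw=pw+f*(dw[i]-pw);tz=pz+f*(dz[i]-pz);aw+=(tw-aw)*.01/lag;az+=(tz-az)*.01/lag
        F=max(0,-400*gap(w0+aw-c,az));c,v=step(c,v,w0+aw,.01,F,m)
      pw,pz=dw[i],dz[i];out.append([round((w0+aw-c)*1e3,1),round(F,1),round(c*1e3,1),round(v*1e3)])
    print(m,*out)
dw=np.array([0,6,18,34,50,66,80,91,98,102])*1e-3;dz=-np.array([8,14,18,19.5,19.5,19,18.5,18.5,18.5,18.5])*1e-3
for m in(3.3,4,4.7):run(dw,dz,m)
dw=np.array([2,10,23,38,53,67,79,88,94,98])*1e-3;dz=-np.array([9,15,18.5,19.5,19.5,19,18.5,18.5,18.5,18.5])*1e-3
for m in(3.3,4,4.7):run(dw,dz,m)
E
python3 land.py
```

```text
3.3 [np.float64(-54.9), 0, np.float64(-11.5), 0] [np.float64(-50.7), np.float64(2.1), np.float64(-11.4), 4] [np.float64(-41.5), np.float64(4.4), np.float64(-10.3), 16] [np.float64(-29.2), np.float64(5.8), np.float64(-7.9), 30] [np.float64(-16.8), np.float64(6.3), np.float64(-4.4), 39] [np.float64(-5.0), np.float64(6.3), np.float64(-0.2), 43] [np.float64(5.4), np.float64(6.1), np.float64(3.9), 40] [np.float64(13.7), np.float64(5.9), np.float64(7.6), 33] [np.float64(19.0), np.float64(5.8), np.float64(10.4), 24] [np.float64(22.2), np.float64(5.8), np.float64(12.2), 13]
4 [np.float64(-54.9), 0, np.float64(-11.5), 0] [np.float64(-50.7), np.float64(2.1), np.float64(-11.4), 3] [np.float64(-41.3), np.float64(4.4), np.float64(-10.5), 13] [np.float64(-28.6), np.float64(5.8), np.float64(-8.5), 25] [np.float64(-15.6), np.float64(6.3), np.float64(-5.6), 32] [np.float64(-3.0), np.float64(6.3), np.float64(-2.2), 35] [np.float64(8.2), np.float64(6.1), np.float64(1.2), 32] [np.float64(17.2), np.float64(5.9), np.float64(4.0), 25] [np.float64(23.4), np.float64(5.7), np.float64(6.1), 16] [np.float64(27.
[... 1623 characters left out ...]
loat64(4.1), 25] [np.float64(19.6), np.float64(5.8), np.float64(6.1), 17] [np.float64(23.0), np.float64(5.8), np.float64(7.3), 8]
4.7 [np.float64(-53.5), 0, np.float64(-11.5), 0] [np.float64(-47.3), np.float64(2.7), np.float64(-11.3), 4] [np.float64(-36.7), np.float64(4.9), np.float64(-10.5), 13] [np.float64(-24.2), np.float64(6.0), np.float64(-8.7), 22] [np.float64(-11.7), np.float64(6.4), np.float64(-6.1), 27] [np.float64(-0.3), np.float64(6.3), np.float64(-3.3), 28] [np.float64(9.6), np.float64(6.0), np.float64(-0.6), 25] [np.float64(17.3), np.float64(5.9), np.float64(1.6), 20] [np.float64(22.6), np.float64(5.8), np.float64(3.2), 12] [np.float64(26.4), np.float64(5.7), np.float64(4.0), 4]
```

```bash
cat > plan.py <<'E'
# usage: plan.py tag nrows mode [used rows of last call]; plans next rows, keeps estimate in st.json
from mpc import *
from scipy.optimize import least_squares
tag,n=sys.argv[1],int(sys.argv[2]); kn=[tuple(map(float,k.split(':'))) for k in sys.argv[3].split(',')]; hinge='free' not in sys.argv
M=4.
S=json.load(open('st.json')); r=meas(tag)
x=np.array(S['x']);Pc=np.array(S['P']);F6=S['F']
def prop(x,Pc,w,dt):
    f=lambda y:np.array(step(y[0],y[1],w,dt,F6,M))
    b=f(x);A=np.c_[f(x+[1,0])-b,f(x+[0,1])-b];return b,A@Pc@A.T+np.diag([1e-7,(.03*dt)**2+1e-6])
ws=S['ws']                      # commanded w history incl. rows of last call
for i in range(1,len(ws)):x,Pc=prop(x,Pc,.75*ws[i-1]+.25*ws[i]+S['off'],.1)
pred=x.copy()
K=Pc[:,0]/(Pc[0,0]+.0008**2);x=x+K*(r['c']-x[0]);Pc=Pc-np.outer(K,Pc[0])
F=float(np.clip(400*r['press'],1,12)) if r['press']>.003 else 6.
print('t %.2f c %.1f (ends %.1f %.1f pred %.1f) v %.1f mm/s  s %.1f w %.1f cmd %.1f press %.1f z %.4f x %.4f'%(r['t'],x[0]*1e3,r['cend'][0]*1e3,r['cend'][1]*1e3,pred[0]*1e3,x[1]*1e3,(r['w']-r['c'])*1e3,r['w']*1e3,ws[-1]*1e3,r['press']*1e3,r['z'],r['x']),r['F'],r['n'])
wc=ws[-1];off=S['off'];s0=r['w']-r['c']
x1,P1=prop(x,Pc,wc+off,.05)     # camera pause
N=25;tt=.1*np.arange(1,N+1);ref=np.interp(tt,[k[0] for k in kn],[k[1]*1e-3 for k in kn])
def sim(w):
    c,v=x1;p=wc;s=[];V=[];C=[]
    for q in w:
        c,v=step(c,v,.75*p+.25*q+off,.1,6.,M);p=q;s.append(q+off-c);V.append(v);C.append(c)
    return np.array(s),np.array(V),np.array(C)
def res(w):
    s,V,C=sim(w);ww=np.r_[wc-S['vw']*.1,wc,w]
    return np.r_[(s-ref),.4*V*hinge,.15*(C)*hinge,.6*np.diff(ww,2),hinge*4*np.maximum(0,abs(s)-.013)]
w=least_squares(res,np.full(N,wc)).x
s,V,C=sim(w);e=r['press']-.015
dz=e+(s0**2-s**2)/.74
rows=[[round(-(w[i]-wc)*2,4),round(-dz[i]*2,4)] for i in range(n)]
print('rows dy,dz:',rows);print('s',(s*1e3).round(1)[:n+5].tolist(),'v',(V*1e3).round(0)[:n+5].tolist(),'c',(C*1e3).round(0)[:n+5:3].tolist())
wr=[wc]+[wc-k[0]/2 for k in rows]
json.dump(dict(x=x1.tolist(),P=P1.tolist(),F=6.,ws=wr,off=off,vw=(wr[-1]-wr[-2])/.1),open('st.json','w'))
E
python3 - <<'E'
import json
w0=-.06638;dw=[0,6,18,34,50,64,74]
json.dump(dict(x=[-.0115,.0],P=[[9e-6,0],[0,1e-4]],F=4.5,ws=[w0]+[w0+d/1e3 for d in dw],off=0.,vw=.1),open('st.json','w'))
E
python3 -m handwheel '[[[0,0,0.016],[0,0,0]],[[0,-0.012,0.028],[0,0,0]],[[0,-0.036,0.036],[0,0,0]],[[0,-0.068,0.039],[0,0,0]],[[0,-0.1,0.039],[0,0,0]],[[0,-0.128,0.038],[0,0,0]],[[0,-0.148,0.037],[0,0,0]]]' | head -2; python3 plan.py p1 4 0:0,5:0
```

```text
time_s: 6.1
position: [0.6057, 0.0676, 0.2165]
t 6.10 c 11.5 (ends 11.3 11.9 pred 21.2) v 55.0 mm/s  s -1.8 w 9.7 cmd 7.6 press 15.2 z 0.2165 x 0.6095 [2.64, -0.46, 2.65] 5551
rows dy,dz: [[np.float64(-0.0454), np.float64(-0.0001)], [np.float64(-0.0615), np.float64(0.0001)], [np.float64(-0.0698), np.float64(0.0)], [np.float64(-0.0768), np.float64(0.0)]]
s [10.6, 13.6, 13.4, 13.1, 12.3, 10.7, 9.0, 7.5, 6.2] v [54.0, 48.0, 41.0, 35.0, 29.0, 23.0, 18.0, 14.0, 11.0] c [20.0, 33.0, 41.0]
```

```bash
python3 -m handwheel '[[[0,-0.0454,0],[0,0,0]],[[0,-0.0615,0],[0,0,0]],[[0,-0.0698,0],[0,0,0]],[[0,-0.0768,0],[0,0,0]]]' | head -2; python3 plan.py p2 4 0:0,5:0
```

```text
time_s: 6.55
position: [0.6015, 0.1038, 0.2159]
t 6.55 c 36.7 (ends 36.8 37.1 pred 32.9) v 44.2 mm/s  s 9.3 w 46.1 cmd 46.0 press 15.6 z 0.2159 x 0.6093 [3.95, -0.23, 4.4] 5554
rows dy,dz: [[np.float64(-0.0186), np.float64(-0.0011)], [np.float64(-0.0265), np.float64(-0.001)], [np.float64(-0.0306), np.float64(-0.0011)], [np.float64(-0.0315), np.float64(-0.0012)]]
s [12.6, 13.2, 12.5, 10.8, 9.0, 7.4, 6.1, 5.0, 4.1] v [37.0, 31.0, 25.0, 19.0, 15.0, 11.0, 8.0, 5.0, 3.0] c [43.0, 51.0, 55.0]
```

```bash
python3 -m handwheel '[[[0,-0.0186,-0.001],[0,0,0]],[[0,-0.0265,-0.001],[0,0,0]],[[0,-0.0306,-0.001],[0,0,0]],[[0,-0.0315,-0.001],[0,0,0]]]' | head -2; python3 plan.py p3 4 0:0,5:0
```

```text
time_s: 7.0
position: [0.5995, 0.1197, 0.2163]
t 7.00 c 50.0 (ends 49.9 50.2 pred 51.0) v 16.8 mm/s  s 12.2 w 62.2 cmd 61.8 press 15.2 z 0.2163 x 0.6091 [3.34, 0.29, 2.81] 5547
rows dy,dz: [[np.float64(0.0026), np.float64(-0.0006)], [np.float64(0.0049), np.float64(-0.0006)], [np.float64(0.0065), np.float64(-0.0007)], [np.float64(0.008), np.float64(-0.0007)]]
s [8.5, 6.6, 5.4, 4.4, 3.6, 2.9, 2.3, 1.8, 1.4] v [10.0, 6.0, 3.0, 1.0, -0.0, -2.0, -3.0, -4.0, -4.0] c [52.0, 53.0, 53.0]
```

```bash
python3 -m handwheel '[[[0,0.0026,0],[0,0,0]],[[0,0.0049,0],[0,0,0]],[[0,0.0065,0],[0,0,0]],[[0,0.008,0],[0,0,0]]]' | head -2; python3 plan.py p4 6 0:0,5:0
```

```text
time_s: 7.45
position: [0.6, 0.1152, 0.2163]
t 7.45 c 49.4 (ends 49.2 49.5 pred 53.4) v -8.5 mm/s  s 8.5 w 57.7 cmd 57.8 press 15.3 z 0.2163 x 0.6091 [3.07, 0.39, 4.01] 5554
rows dy,dz: [[np.float64(0.0146), np.float64(-0.0007)], [np.float64(0.0234), np.float64(-0.0007)], [np.float64(0.0273), np.float64(-0.0007)], [np.float64(0.0295), np.float64(-0.0007)], [np.float64(0.0314), np.float64(-0.0007)], [np.float64(0.0333), np.float64(-0.0007)]]
s [2.7, -0.5, -1.1, -1.0, -0.9, -0.8, -0.8, -0.8, -0.8, -0.8, -0.7] v [-13.0, -13.0, -12.0, -12.0, -11.0, -10.0, -10.0, -9.0, -8.0, -8.0, -7.0] c [48.0, 44.0, 41.0, 38.0]
```

```bash
sed -i 's/^M=4\./M=3.5/' plan.py; python3 -m handwheel '[[[0,0.0146,-0.0007],[0,0,0]],[[0,0.0234,-0.0007],[0,0,0]],[[0,0.0273,-0.0007],[0,0,0]],[[0,0.0295,-0.0007],[0,0,0]],[[0,0.0314,-0.0007],[0,0,0]],[[0,0.0333,-0.0007],[0,0,0]]]' | head -2; python3 plan.py p5 6 0:0,5:0
```

```text
time_s: 8.1
position: [0.6018, 0.099, 0.2167]
t 8.10 c 42.1 (ends 41.8 42.5 pred 41.7) v -9.6 mm/s  s -0.7 w 41.3 cmd 41.1 press 15.1 z 0.2167 x 0.6091 [2.66, 1.07, 2.97] 5567
rows dy,dz: [[np.float64(0.0007), np.float64(-0.0001)], [np.float64(0.002), np.float64(-0.0001)], [np.float64(0.0038), np.float64(-0.0001)], [np.float64(0.0057), np.float64(-0.0001)], [np.float64(0.0075), np.float64(-0.0001)], [np.float64(0.0093), np.float64(-0.0001)]]
s [0.1, 0.3, 0.2, 0.1, -0.0, -0.1, -0.2, -0.3, -0.3, -0.3, -0.4] v [-9.0, -9.0, -8.0, -8.0, -8.0, -8.0, -7.0, -7.0, -7.0, -6.0, -6.0] c [41.0, 38.0, 36.0, 34.0]
```

Well in balance. Longer calls now.

```bash
python3 -m handwheel '[[[0,0.0007,0],[0,0,0]],[[0,0.002,0],[0,0,0]],[[0,0.0038,0],[0,0,0]],[[0,0.0057,0],[0,0,0]],[[0,0.0075,0],[0,0,0]],[[0,0.0093,0],[0,0,0]]]' | head -2; python3 plan.py p6 8 0:0,5:0
```

```text
time_s: 8.75
position: [0.6024, 0.0942, 0.2167]
t 8.75 c 38.1 (ends 38.1 38.6 pred 36.6) v -4.4 mm/s  s -1.5 w 36.6 cmd 36.5 press 15.0 z 0.2167 x 0.6091 [2.46, 0.61, 3.95] 5540
rows dy,dz: [[np.float64(-0.0035), np.float64(-0.0001)], [np.float64(-0.0045), np.float64(-0.0001)], [np.float64(-0.0035), np.float64(-0.0001)], [np.float64(-0.0019), np.float64(-0.0001)], [np.float64(-0.0002), np.float64(-0.0001)], [np.float64(0.0013), np.float64(-0.0001)], [np.float64(0.0028), np.float64(-0.0001)], [np.float64(0.0041), np.float64(-0.0001)]]
s [0.7, 1.6, 1.5, 1.2, 0.8, 0.6, 0.4, 0.2, 0.1, -0.0, -0.1, -0.2, -0.2] v [-3.0, -4.0, -4.0, -5.0, -5.0, -5.0, -5.0, -5.0, -5.0, -5.0, -5.0, -5.0, -5.0] c [37.0, 36.0, 35.0, 33.0, 32.0]
```

```bash
python3 -m handwheel '[[[0,-0.0035,0],[0,0,0]],[[0,-0.0045,0],[0,0,0]],[[0,-0.0035,0],[0,0,0]],[[0,-0.0019,0],[0,0,0]],[[0,-0.0002,0],[0,0,0]],[[0,0.0013,0],[0,0,0]],[[0,0.0028,0],[0,0,0]],[[0,0.0041,0],[0,0,0]]]' | head -2; python3 plan.py p7 8 0:0,5:0
```

```text
time_s: 9.6
position: [0.6026, 0.0921, 0.2167]
t 9.60 c 33.6 (ends 33.5 34.0 pred 34.2) v -6.5 mm/s  s 0.9 w 34.5 cmd 34.4 press 15.0 z 0.2167 x 0.6091 [2.22, 0.02, 3.28] 5548
rows dy,dz: [[np.float64(0.0024), np.float64(-0.0001)], [np.float64(0.0044), np.float64(-0.0001)], [np.float64(0.0061), np.float64(-0.0001)], [np.float64(0.0076), np.float64(-0.0001)], [np.float64(0.009), np.float64(-0.0001)], [np.float64(0.0104), np.float64(-0.0001)], [np.float64(0.0117), np.float64(-0.0001)], [np.float64(0.0129), np.float64(-0.0001)]]
s [0.6, 0.3, 0.1, 0.0, -0.0, -0.1, -0.2, -0.2, -0.2, -0.3, -0.3, -0.3, -0.3] v [-7.0, -7.0, -7.0, -7.0, -6.0, -6.0, -6.0, -6.0, -5.0, -5.0, -5.0, -4.0, -4.0] c [33.0, 31.0, 29.0, 27.0, 26.0]
```

```bash
python3 -m handwheel '[[[0,0.0024,0],[0,0,0]],[[0,0.0044,0],[0,0,0]],[[0,0.0061,0],[0,0,0]],[[0,0.0076,0],[0,0,0]],[[0,0.009,0],[0,0,0]],[[0,0.0104,0],[0,0,0]],[[0,0.0117,0],[0,0,0]],[[0,0.0129,0],[0,0,0]]]' | head -2; python3 plan.py p8 8 0:0,5:0
```

```text
time_s: 10.45
position: [0.6033, 0.0858, 0.2167]
t 10.45 c 27.5 (ends 27.3 27.8 pred 28.2) v -7.1 mm/s  s 0.6 w 28.1 cmd 28.0 press 15.0 z 0.2167 x 0.6092 [2.34, 0.13, 3.0] 5558
rows dy,dz: [[np.float64(0.0029), np.float64(-0.0)], [np.float64(0.005), np.float64(-0.0)], [np.float64(0.0065), np.float64(-0.0)], [np.float64(0.0078), np.float64(-0.0)], [np.float64(0.009), np.float64(-0.0)], [np.float64(0.0101), np.float64(-0.0)], [np.float64(0.0111), np.float64(-0.0)], [np.float64(0.0122), np.float64(-0.0)]]
s [0.1, -0.3, -0.3, -0.3, -0.3, -0.3, -0.3, -0.3, -0.3, -0.3, -0.3, -0.3, -0.3] v [-7.0, -7.0, -7.0, -6.0, -6.0, -6.0, -5.0, -5.0, -5.0, -4.0, -4.0, -4.0, -3.0] c [26.0, 24.0, 23.0, 21.0, 20.0]
```

```bash
python3 -m handwheel '[[[0,0.0029,0],[0,0,0]],[[0,0.005,0],[0,0,0]],[[0,0.0065,0],[0,0,0]],[[0,0.0078,0],[0,0,0]],[[0,0.009,0],[0,0,0]],[[0,0.0101,0],[0,0,0]],[[0,0.0111,0],[0,0,0]],[[0,0.0122,0],[0,0,0]]]' | head -2; python3 plan.py p9 8 0:0,5:0
```

```text
time_s: 11.3
position: [0.604, 0.0798, 0.2167]
t 11.30 c 22.0 (ends 21.8 22.2 pred 22.2) v -5.4 mm/s  s 0.0 w 22.0 cmd 21.9 press 15.0 z 0.2167 x 0.6091 [1.68, -0.34, 2.78] 5575
rows dy,dz: [[np.float64(0.0013), np.float64(0.0)], [np.float64(0.0024), np.float64(0.0)], [np.float64(0.0035), np.float64(0.0)], [np.float64(0.0045), np.float64(0.0)], [np.float64(0.0054), np.float64(0.0)], [np.float64(0.0063), np.float64(0.0)], [np.float64(0.0072), np.float64(0.0)], [np.float64(0.008), np.float64(0.0)]]
s [0.0, -0.0, -0.1, -0.1, -0.1, -0.2, -0.2, -0.2, -0.2, -0.2, -0.2, -0.2, -0.2] v [-5.0, -5.0, -5.0, -5.0, -4.0, -4.0, -4.0, -4.0, -4.0, -3.0, -3.0, -3.0, -3.0] c [21.0, 20.0, 18.0, 17.0, 16.0]
```

```bash
python3 -m handwheel '[[[0,0.0013,0],[0,0,0]],[[0,0.0024,0],[0,0,0]],[[0,0.0035,0],[0,0,0]],[[0,0.0045,0],[0,0,0]],[[0,0.0054,0],[0,0,0]],[[0,0.0063,0],[0,0,0]],[[0,0.0072,0],[0,0,0]],[[0,0.008,0],[0,0,0]]]' | head -2; python3 plan.py p10 8 0:0,5:0
```

```text
time_s: 12.15
position: [0.6045, 0.0758, 0.2167]
t 12.15 c 17.8 (ends 17.5 17.9 pred 18.1) v -4.4 mm/s  s 0.2 w 18.0 cmd 17.9 press 15.1 z 0.2167 x 0.6092 [1.9, 0.68, 3.88] 5510
rows dy,dz: [[np.float64(0.0013), np.float64(-0.0001)], [np.float64(0.0025), np.float64(-0.0001)], [np.float64(0.0034), np.float64(-0.0001)], [np.float64(0.0042), np.float64(-0.0001)], [np.float64(0.0049), np.float64(-0.0001)], [np.float64(0.0057), np.float64(-0.0001)], [np.float64(0.0064), np.float64(-0.0001)], [np.float64(0.007), np.float64(-0.0001)]]
s [0.1, -0.1, -0.1, -0.1, -0.1, -0.2, -0.2, -0.2, -0.2, -0.2, -0.2, -0.2, -0.2] v [-4.0, -4.0, -4.0, -4.0, -4.0, -3.0, -3.0, -3.0, -3.0, -3.0, -3.0, -2.0, -2.0] c [17.0, 16.0, 15.0, 14.0, 13.0]
```

```bash
python3 -m handwheel '[[[0,0.0013,0],[0,0,0]],[[0,0.0025,0],[0,0,0]],[[0,0.0034,0],[0,0,0]],[[0,0.0042,0],[0,0,0]],[[0,0.0049,0],[0,0,0]],[[0,0.0057,0],[0,0,0]],[[0,0.0064,0],[0,0,0]],[[0,0.007,0],[0,0,0]]]' | head -2; python3 plan.py p11 7 0:0,0.3:-12,5:-12 free
```

```text
time_s: 13.0
position: [0.6049, 0.0723, 0.2167]
t 13.00 c 14.2 (ends 14.0 14.5 pred 14.5) v -3.8 mm/s  s 0.3 w 14.5 cmd 14.4 press 15.0 z 0.2167 x 0.6092 [1.28, 1.37, 4.15] 5633
rows dy,dz: [[np.float64(0.0083), np.float64(-0.0)], [np.float64(0.0175), np.float64(0.0001)], [np.float64(0.0238), np.float64(0.0003)], [np.float64(0.0248), np.float64(0.0003)], [np.float64(0.0228), np.float64(0.0003)], [np.float64(0.0194), np.float64(0.0003)], [np.float64(0.0151), np.float64(0.0003)]]
s [-3.4, -7.8, -11.1, -12.1, -12.2, -12.1, -12.0, -12.0, -12.0, -12.0, -12.0, -12.0] v [-3.0, -1.0, 3.0, 8.0, 13.0, 18.0, 23.0, 28.0, 32.0, 37.0, 41.0, 45.0] c [14.0, 14.0, 19.0, 28.0]
```

```bash
python3 -m handwheel '[[[0,0.0083,0],[0,0,0]],[[0,0.0175,0],[0,0,0]],[[0,0.0238,0.0003],[0,0,0]],[[0,0.0248,0.0003],[0,0,0]],[[0,0.0228,0.0003],[0,0,0]],[[0,0.0194,0.0003],[0,0,0]],[[0,0.0151,0.0003],[0,0,0]]]' | head -2; python3 plan.py p12 3 0:-12,0.1:-12,5:-12 free
cat > exit.py <<'E'
from mpc import *
def run(c,v,w0,dw,dz,m,lag=.04,s0=-.012,press=.015):
    pw=pz=aw=az=0;out=[];zb=-press-(s0**2)/.74
    for i in range(len(dw)):
      for f in np.linspace(.1,1,10):
        aw+=(pw+f*(dw[i]-pw)-aw)*.01/lag;az+=(pz+f*(dz[i]-pz)-az)*.01/lag
        s=w0+aw-c;F=max(0,-400*(zb+az+s*s/.74));c,v=step(c,v,w0+aw,.01,F,m)
      pw,pz=dw[i],dz[i];out.append((round(s*1e3,1),round(F,1),round(c*1e3,1),round(v*1e3)))
    print(m,*out)
E
```

```text
time_s: 13.75
position: [0.6057, 0.0651, 0.2166]
t 13.75 c 15.2 (ends 14.9 15.7 pred 18.8) v 15.3 mm/s  s -8.0 w 7.2 cmd 6.8 press 15.1 z 0.2166 x 0.6092 [0.32, -0.35, 3.32] 5601
rows dy,dz: [[np.float64(-0.0005), np.float64(-0.0)], [np.float64(-0.0033), np.float64(0.0)], [np.float64(-0.0083), np.float64(0.0001)]]
s [-10.9, -11.8, -12.1, -12.1, -12.0, -12.0, -12.0, -12.0] v [21.0, 25.0, 30.0, 34.0, 39.0, 43.0, 47.0, 51.0] c [18.0, 26.0, 39.0]
```

```bash
python3 -m handwheel '[[[0,-0.0005,0],[0,0,0]],[[0,-0.0033,0],[0,0,0]],[[0,-0.0083,0],[0,0,0]]]' | head -2; python3 plan.py p13 3 0:-12,0.1:-12,5:-12 free; python3 -c "
import json;from exit import *
S=json.load(open('st.json'));x=S['x'];w=S['ws'][0];print(x,w)
dw=np.array([8,20,36,53,69,81,90,97])*1e-3;dz=np.array([0,0,-.3,-1.2,-2.6,-2,8,25])*1e-3
for m in(3.3,3.7,4.2):run(*x,w,dw,dz,m,s0=w-x[0])
"
```

```text
time_s: 14.1
position: [0.6052, 0.069, 0.2165]
t 14.10 c 21.4 (ends 21.2 21.9 pred 23.1) v 25.3 mm/s  s -10.1 w 11.2 cmd 11.0 press 15.1 z 0.2165 x 0.6092 [0.99, -0.44, 2.48] 5554
rows dy,dz: [[np.float64(-0.0056), np.float64(0.0)], [np.float64(-0.0123), np.float64(0.0)], [np.float64(-0.0199), np.float64(0.0)]]
s [-11.9, -12.0, -12.0, -12.0, -12.0, -12.0, -12.0, -12.0] v [32.0, 36.0, 40.0, 45.0, 49.0, 52.0, 56.0, 60.0] c [26.0, 37.0, 52.0]
[0.022739602567141085, 0.02727323152555702] 0.010969999999999997
3.3 (np.float64(-8.7), np.float64(6.0), np.float64(25.7), 31) (np.float64(-1.1), np.float64(6.1), np.float64(28.9), 32) (np.float64(10.6), np.float64(6.1), np.float64(31.9), 28) (np.float64(24.9), np.float64(6.1), np.float64(34.2), 18) (np.float64(40.1), np.float64(6.1), np.float64(35.1), 1) (np.float64(54.1), np.float64(5.4), np.float64(34.0), -21) (np.float64(67.0), np.float64(1.6), np.float64(30.8), -37) (np.float64(78.3), 0, np.float64(27.1), -36)
3.7 (np.float64(-8.7), np.float64(6.0), np.float64(25.7), 31) (np.float64(-1.0), np.float64(6.1), np.float64(28.8), 31) (np.float64(10.7), np.float64(6.1), np.float64(31.8), 28) (np.float64(24.9), np.float64(6.1), np.float64(34.1), 19) (np.float64(40.0), np.float64(6.1), np.float64(35.2), 3) (np.float64(53.6), np.float64(5.4), np.float64(34.5), -16) (np.float64(65.9), np.float64(1.7), np.float64(32.0), -31) (np.float64(76.7), 0, np.float64(28.9), -30)
4.2 (np.float64(-8.6), np.float64(6.0), np.float64(25.6), 30) (np.float64(-1.0), np.float64(6.1), np.float64(28.7), 31) (np.float64(10.8), np.float64(6.1), np.float64(31.7), 28) (np.float64(25.0), np.float64(6.1), np.float64(34.1), 20) (np.float64(39.9), np.float64(6.1), np.float64(35.4), 6) (np.float64(53.2), np.float64(5.4), np.float64(35.0), -11) (np.float64(64.9), np.float64(1.7), np.float64(33.1), -24) (np.float64(75.0), 0, np.float64(30.6), -24)
```

```bash
python3 -c "
import json;from exit import *
S=json.load(open('st.json'));x=S['x'];w=S['ws'][0]
for dw,dz in (([2.8,6.2,10,18,30,46,63,80,90,95],[0,0,0,0,0,0,-.8,-2.2,4,30]),([2.8,6.2,10,18,32,49,67,84,92,96],[0,0,0,0,0,0,-.8,-2.4,6,35])):
  for m in(3.3,3.7,4.2):run(*x,w,np.array(dw)*1e-3,np.array(dz)*1e-3,m,s0=w-x[0])
" | sed 's/np.float64//g'
```

```text
3.3 ((-12.4), (6.0), (25.7), 32) ((-12.6), (6.0), (29.2), 37) ((-12.8), (6.0), (33.1), 41) ((-10.3), (6.0), (37.4), 45) ((-4.1), (6.1), (42.0), 46) ((6.2), (6.1), (46.5), 43) ((18.8), (6.1), (50.4), 35) ((32.9), (6.2), (53.2), 20) ((43.6), (4.1), (54.3), 3) ((50.1), 0, (54.2), -1)
3.7 ((-12.4), (6.0), (25.7), 31) ((-12.5), (6.0), (29.1), 36) ((-12.6), (6.0), (32.8), 40) ((-9.9), (6.0), (37.0), 43) ((-3.5), (6.1), (41.3), 44) ((7.0), (6.0), (45.6), 41) ((19.8), (6.1), (49.4), 34) ((34.0), (6.2), (52.1), 20) ((44.7), (4.1), (53.2), 4) ((51.1), 0, (53.3), 1)
4.2 ((-12.4), (6.0), (25.7), 31) ((-12.5), (6.0), (29.0), 35) ((-12.4), (6.0), (32.6), 38) ((-9.5), (6.0), (36.6), 41) ((-2.9), (6.1), (40.7), 42) ((7.8), (6.0), (44.8), 39) ((20.8), (6.1), (48.4), 32) ((35.1), (6.1), (51.0), 20) ((45.7), (4.0), (52.2), 6) ((51.9), 0, (52.5), 3)
3.3 ((-12.4), (6.0), (25.7), 32) ((-12.6), (6.0), (29.2), 37) ((-12.8), (6.0), (33.1), 41) ((-10.3), (6.0), (37.4), 45) ((-2.6), (6.1), (42.0), 46) ((9.0), (6.0), (46.4), 42) ((22.8), (6.0), (50.1), 32) ((37.5), (6.1), (52.5), 16) ((47.4), (3.4), (53.0), -2) ((53.0), 0, (52.7), -4)
3.7 ((-12.4), (6.0), (25.7), 31) ((-12.5), (6.0), (29.1), 36) ((-12.6), (6.0), (32.8), 40) ((-9.9), (6.0), (37.0), 43) ((-2.0), (6.1), (41.3), 44) ((9.8), (6.0), (45.5), 40) ((23.8), (6.0), (49.1), 31) ((38.6), (6.0), (51.4), 16) ((48.3), (3.4), (52.1), 0) ((53.8), 0, (51.9), -2)
4.2 ((-12.4), (6.0), (25.7), 31) ((-12.5), (6.0), (29.0), 35) ((-12.4), (6.0), (32.6), 38) ((-9.5), (6.0), (36.6), 41) ((-1.4), (6.1), (40.7), 42) ((10.6), (6.0), (44.7), 38) ((24.7), (6.0), (48.1), 30) ((39.6), (6.0), (50.4), 16) ((49.2), (3.3), (51.2), 2) ((54.4), 0, (51.3), 0)
```

```bash
python3 -m handwheel '[[[0,-0.0056,0],[0,0,0]],[[0,-0.0124,0],[0,0,0]],[[0,-0.02,0],[0,0,0]],[[0,-0.036,0],[0,0,0]],[[0,-0.064,0],[0,0,0]],[[0,-0.098,0],[0,0,0]],[[0,-0.134,0.0016],[0,0,0]],[[0,-0.172,0.0048],[0,0,0]],[[0,-0.192,-0.012],[0,0,0]],[[0,-0.202,-0.07],[0,0,0]]]' | head -3; python3 -c "
from mpc import *
print(meas('p14'))"
python3 -m handwheel '[[[0,0,-0.05],[0,0,0]],[[0,0,-0.1],[0,0,0]],[[0,0,-0.14],[0,0,0]],[[0,0,-0.16],[0,0,0]],[[0,0,-0.16],[0,0,0]]]' | head -3; python3 -c "
from mpc import *
print(meas('p15'))"
```

```text
time_s: 15.15
position: [0.5918, 0.171, 0.2487]
tool_rot: [[0.993, 0.115, -0.009], [0.115, -0.993, -0.001], [-0.009, -0.0, -1.0]]
{'t': 15.15, 'c': np.float64(0.054741371779134865), 'cend': [np.float64(0.053816238629293314), np.float64(0.05535156756032002)], 'press': np.float64(6.442931228170523e-05), 'w': np.float64(0.11403087644678868), 'x': np.float64(0.6072065972572241), 'z': np.float64(0.24867111915957396), 'F': [0.15, -0.41, -2.39], 'n': 6235}
time_s: 15.7
position: [0.5939, 0.1695, 0.3321]
tool_rot: [[0.994, 0.113, 0.001], [0.113, -0.994, -0.0], [0.001, 0.0, -1.0]]
{'t': 15.7, 'c': np.float64(0.06315765581311), 'cend': [np.float64(0.06225474274490668), np.float64(0.0639714286533318)], 'press': np.float64(-0.00016400679366718185), 'w': np.float64(0.11234037906465476), 'x': np.float64(0.6090471876120549), 'z': np.float64(0.3320765497577262), 'F': [-0.14, 0.27, -3.25], 'n': 4238}
```

```bash
for i in 1 2 3; do python3 -m handwheel '[[[0,0,0],[0,0,0]],[[0,0,0],[0,0,0]],[[0,0,0],[0,0,0]],[[0,0,0],[0,0,0]],[[0,0,0],[0,0,0]],[[0,0,0],[0,0,0]],[[0,0,0],[0,0,0]],[[0,0,0],[0,0,0]],[[0,0,0],[0,0,0]],[[0,0,0],[0,0,0]]]' | head -1;  python3 -c "
from mpc import *
r=meas('q$i');print(r['c'],r['cend'])"; done
```

```text
time_s: 16.75
0.07227137750789293 [np.float64(0.07148398013880315), np.float64(0.0732611262504357)]
time_s: 17.8
0.07500861646216096 [np.float64(0.07423986527927963), np.float64(0.07578935081476709)]
time_s: 18.85
0.07504928069833904 [np.float64(0.07425701220627585), np.float64(0.07582807797380181)]
```

```bash
python3 -c "
from obs import *
snap('scene','end');st()"
```

```text
t 18.95 pos [0.5939 0.1693 0.3315] yaw y-axis -83.52 z [ 0.  0. -1.] F [ 0.34 -0.18 -1.66] w 0.0252 q6 88.5
```

View pics/end.png

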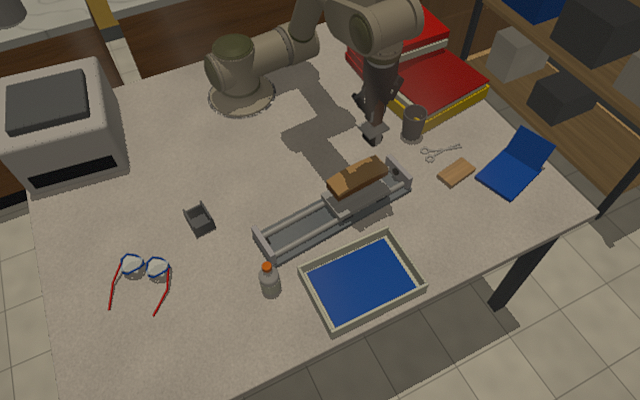

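The picture shows the roller held at about (372,130), clear above the mount at (357,178). The holder at (200,218) is empty and the other things are undisturbed.

```bash
python3 -c "
from rig import *
print(close_job())"
```

```text
the job is handed in; nothing more can be done
None
```

The job is handed in at about 19 s: I rolled the mount from the right shoulder to the crown, stayed pressed near it for about 7 s, rolled on and lifted off on the left shoulder. Pressure was about 6 N at every check, the carriage came to rest at +0.075 m clear of its bumpers, and the roller is held well above the mount with nothing else disturbed.

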